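Touch off a bracket casting at its three pads

TASK

Before it is drilled, locate the small aluminium casting that has three round pads of different heights: with the fingers closed and pointing down, touch the flat top of its tallest pad, then of the middle one, then of the shortest, each in the middle of the pad and resting there for about half a second. Do not shift the casting while you touch it, leave the similar casting with four equal pads alone, and lift the hand clear at the end.

Things in the scene. Friction and masses are not known exactly. Their poses are not given: they have to be found in the camera images.
- casting: the loose aluminium casting to touch off (0.8 kg or a little more or less): a flange 124 x 104 x 10 mm lying flat on the table with three round pads of unequal height standing on it and thin ribs (tops 15.5 mm above the table) between them. Origin: centre of its underside; x along the 124 mm side, y along the 104 mm side, z up. It may lie at any yaw. Pad top centres in this frame, mm: tallest (-40, 30, 46), middle (40, 30, 32), shortest (8, -33, 19)
- pad_tall (a point): steel-faced round pad, 28 mm across its flat top, of the three-pad casting; the point is the centre of the flat top, 46 mm above the table: the tallest, touched first
- pad_middle (a point): steel-faced round pad, 28 mm across its flat top, of the three-pad casting; the point is the centre of the flat top, 32 mm above the table: the middle one, touched second
- pad_short (a point): steel-faced round pad, 28 mm across its flat top, of the three-pad casting; the point is the centre of the flat top, 19 mm above the table: the shortest, touched last
- spare: the similar loose casting, to be left alone: the same flange, but with four pads of one height (28 mm above the table), one near each corner. Origin: centre of its underside; x along its 124 mm side, z up. Which casting lies to the left and which to the right varies; low loose things (under 65 mm) lie in front of and behind the two

How it is judged:
By the outcome, as a careful person would: the job done as asked, in the order asked, and still so for the second after the job is handed in, with the robot touching nothing.
It also fails if it takes over 37 s, if anything falls off the work surface, if the arm or the gripper's body presses on something with over 40 N, if the wrist force passes 120 N, or if a joint passes its speed limit or range.

ROBOT

A 6-joint arm with a two-finger parallel gripper is mounted at the origin on the work surface; the furniture and walls round the work are solid. World frame = base frame: x ahead of the robot, y to its left, z up, the work surface at z = 0. Lengths are in m, angles in degrees, forces in N, time in s.
With the tool pointing down it reaches from about 0.4 to 0.825 m from the base axis. Payload 7 kg.
Tool frame: the origin (TCP) lies at the very end of the fingers, on their centre line; the grasp point (between the pads) lies tcp_to_grasp behind it (tcp_to_grasp is the distance from the TCP to the grasp point, in m); x points along the fingers, y is the direction in which the jaws open and shut, and the axes are right-handed (so a half turn about x gives the same grasp; the last joint's range is limited). The gripper opens to 88 mm and grips with 3 to 60 N. Pads are 19 mm wide; open, the fingers measure 130 mm over their backs; the gripper's body (78 mm by 193 mm) begins 47 mm behind the grasp point.
Start: joints at [84.574, 20.546, 0.682, 0, -70.136, -16.507], TCP at [0.252, 0.626, 0.227] pointing down, gripper open.
Joint ranges: [-176.03, 176.03], [-82.01, 121.73], [-58.28, 71.71], [-173.87, 95.51], [-174.79, -0.11], [-173.66, 173.66]. Speed limits (degrees/s): [136.94, 136.94, 172.46, 180, 180, 180].

INTERFACE

Orientations are given as [roll, pitch, yaw] about the fixed x, y, z axes, in that order (R = Rz(yaw) Ry(pitch) Rx(roll)).
In Python, from plant import * gives the robot as it stands. The module is installed in compiled form; this text tells all that it offers.
- The arm moves only by the shell command python3 -m pendant 'ROWS'. ROWS is JSON, a list of rows, each an object with "claw": the finger opening in mm, from 0 to 87.6; "linear": the shift along the tool's x, y, z in mm, a list of three; "twist": the turn about the tool's x in rad. In form: [{"claw": claw, "linear": [tx, ty, tz], "twist": twist}, ...]. A call has exactly 10 rows; each row shifts and turns the commanded pose from where the row before left it, along the tool's axes as they then stand; what a row does not reach is not made up. A row lasts 1/12 s, in which the tool goes at most 41.7 mm and 7.16 degrees, less where a joint would pass 70% of its speed; a pose out of reach is approached as far as the arm can. A call with a gripper value outside its range is refused whole. The fingers move at their own pace and stop on an object; the grip force is fixed at half the most. Time passes only in rows, so rows that do not move let the fingers close, or fill a call up. It gives the time, the measured TCP pose, the force and the opening at its end, in the units of the state.
- get_obs(): the state, without advancing time (a new reading comes with each control period).
- snapshot(name): name is "side" or "top"; returns (picture, depth): 480x640x3 uint8, red, green, blue; 480x640 float32, m along the optical axis (not along the pixel's ray), 0 where there is no reading.
- camera_params(name): a dict with "fx", "fy", "cx", "cy" (pixels), "k1" (the pictures are not rectified: a ray, as slopes to the right and down, at radius r is drawn at 1 + k1 r^2 times it, then the intrinsics apply), "rvec" (rotation vector, rad) and "tvec" (3), from world to camera coordinates, as OpenCV has them. Camera axes: x right, y down, z forward; pixel columns grow to the right and rows downward; lengths in m; the calibration is good to about 2 mm. A picture is of the moment at which its call begins. camera_params takes no time and is no camera call.
- close_job(): hands the job in, once; it reports no verdict.
Trained networks look in the newest picture that a camera, given by its name, has taken for a name from the list of things; names that differ only in an ending like _2 or _b are one class to them, and where a whole thing is asked for, a point or a joint stands for the part that bears it (a point fixed in the world has none). Each returns a list of dicts, best first, with "confidence" (0 to 1); they miss things now and then, are a little off and sometimes report something else, mostly with a low value. They report only what shows in the picture. A call takes as long as a camera call.
- boxes_of(camera, target): "xy" ([column, row] in pixels, amid what is visible of it).
The state is a dict: "clock": time; "joint_pos": joint angles; "qvel": joint speeds; "tau": joint torques, N m; "tool_pos": TCP position; "orientation": TCP orientation; "force": force on the tool from outside, world axes, zero at the start; "moment": the same for the moment, N m; "opening": finger opening in m.
Only numpy, scipy, OpenCV 4.12 (cv2) and the standard library are available. Lean on these libraries where they do the work, as an engineer would, in place of code of your own. Each camera call takes 0.05 s, during which the arm holds its last target. There are 200 camera calls.

## Working session

There is one attempt and no reset: what is moved stays moved. The work goes in short steps, Python scripts to look and compute and a shell command to move; the robot and the scene stay as the last step left them, time stands still between calls to the robot, and variables do not carry over. Pictures are saved under pics/ and viewed, about 8 in all and at most 12, crops included, and the job is handed in when it is done.

```bash
mkdir -p pics; cat > h.py <<'E'
from plant import *
import numpy as np, cv2
def cam(n):
    p=camera_params(n); K=np.array([[p['fx'],0,p['cx']],[0,p['fy'],p['cy']],[0,0,1.]])
    R=cv2.Rodrigues(np.array(p['rvec'],float))[0]; t=np.array(p['tvec'],float).ravel()
    return K,np.array([p['k1'],0,0,0,0.]),R,t
def cloud(n,d):
    K,k,R,t=cam(n); v,u=np.mgrid[0:480,0:640]
    s=cv2.undistortPoints(np.stack([u,v],-1).reshape(-1,1,2).astype(float),K,k).reshape(480,640,2)
    P=np.dstack([s*d[...,None],d]); W=(P-t)@R; W[d<=0]=np.nan
    return W
def proj(n,X):
    K,k,R,t=cam(n); return cv2.projectPoints(np.array(X,float).reshape(-1,1,3),cv2.Rodrigues(R)[0],t,K,k)[0].reshape(-1,2)
E
python3 - <<'E'
from h import *
for n in("top","side"):
    im,d=snapshot(n); cv2.imwrite(f"pics/{n}0.png",im[...,::-1]); np.save(n+"_d.npy",d)
    W=cloud(n,d)
    for t in("casting","spare","pad_tall","pad_middle","pad_short"):
        for b in boxes_of(n,t)[:4]:
            c,r=[int(round(x)) for x in b["xy"]]
            print(n,t,round(b["confidence"],2),c,r,np.round(W[r,c],3))
    K,k,R,t=cam(n); print(n,"cam at",-R.T@t)
o=get_obs(); print(o)
E
```

```text
top casting 0.63 428 241 [ 0.549 -0.048  0.01 ]
top spare 0.75 278 268 [0.499 0.214 0.01 ]
top pad_tall 0.79 426 238 [ 0.554 -0.045  0.007]
top pad_middle 0.86 428 241 [ 0.549 -0.048  0.01 ]
top pad_short 0.73 428 244 [ 0.543 -0.047  0.014]
top cam at [0.42937712 0.14297921 0.93124374]
side casting 0.6 331 346 [ 0.553 -0.059  0.012]
side spare 0.71 301 232 [0.506 0.205 0.009]
side pad_tall 0.85 329 342 [ 0.551 -0.051  0.01 ]
side pad_tall 0.52 299 232 [0.502 0.205 0.009]
side pad_middle 0.69 329 340 [ 0.551 -0.048  0.012]
side pad_short 0.58 332 344 [ 0.555 -0.055  0.011]
side cam at [ 0.53656316 -0.55649601  0.55740655]
{'clock': 0.6, 'joint_pos': array([ 8.45732898e+01,  2.05462650e+01,  6.80153025e-01, -1.12684202e-03,
       -7.01346691e+01, -1.65048122e+01]), 'qvel': array([ 0.04464305,  0.00870374, -0.05375874,  0.11550643,  0.00226177,
        0.02259359]), 'tau': array([ 3.10400401e-04, -5.81990361e+01,  2.93182558e+01,  6.99980065e+00,
        1.24382196e-02, -3.01408033e-05]), 'tool_pos': array([0.25213537, 0.62610526, 0.22654503]), 'orientation': array([  52.89411841,   89.99868351, -149.0377869 ]), 'force': array([ 0.21139827, -0.33547852,  0.0037394 ]), 'moment': array([-0.059241  ,  0.05443007, -0.0069425 ]), 'opening': 0.08740531376738273}
```

```bash
python3 - <<'E'
from h import *
d=np.load("top_d.npy");W=cloud("top",d)
near=(abs(W[...,0]-.549)<.1)&(abs(W[...,1]+.048)<.1)
for lo,hi in((.040,.053),(.027,.037),(.0165,.024)):
    m=(near&(W[...,2]>lo)&(W[...,2]<hi)).astype(np.uint8)
    n,l,s,c=cv2.connectedComponentsWithStats(m)
    for i in range(1,n):
        if s[i,4]>25: q=W[l==i]; print(lo,s[i],c[i].round(1),np.round(np.median(q,0),4),np.round(q.mean(0),4))
from scipy.spatial.transform import Rotation as Ro
o=get_obs(); print(np.round(Ro.from_euler('xyz',o['orientation'],degrees=True).as_matrix(),3))
E
```

```text
0.04 [433 202  17  17 221] [441.3 210. ] [ 0.5973 -0.0642  0.0461] [ 0.5974 -0.0644  0.046 ]
0.027 [431 207  13  14  30] [435.1 215.4] [ 0.5884 -0.0548  0.0326] [ 0.5904 -0.0567  0.0325]
0.027 [445 248  17  17 221] [453.2 255.7] [ 0.5203 -0.0861  0.0323] [ 0.5207 -0.0863  0.0324]
0.0165 [404 239  17  19 210] [411.7 248.4] [ 0.5348 -0.018   0.0191] [ 0.5343 -0.0177  0.0193]
[[-0.    -0.374 -0.928]
 [-0.    -0.928  0.374]
 [-1.     0.     0.   ]]
```

View pics/top0.png

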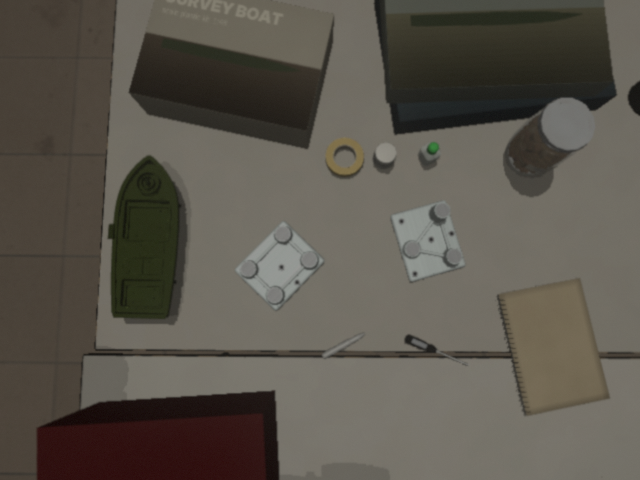

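View pics/side0.png

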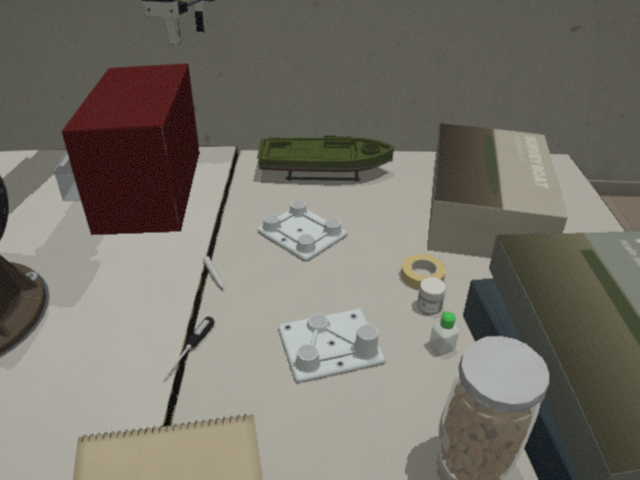

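The top view shows the three-pad casting on the right (428,241) with tall pad (441,210), middle pad (453,256) and short pad (412,248). The four-pad spare is at (280,267). The side view agrees. Pad spacings and heights match the drawing, so next I'll fit the pose and check the clearance along the path.

```bash
python3 - <<'E'
from h import *
import plant
print("t2g",getattr(plant,"tcp_to_grasp",None))
L=np.array([[-40,30,46],[40,30,32],[8,-33,19]])/1e3
M=np.array([[.5974,-.0644,.046],[.5207,-.0863,.0324],[.5343,-.0177,.0193]])
a=L[:,:2]-L[:,:2].mean(0);b=M[:,:2]-M[:,:2].mean(0)
th=np.arctan2((a[:,0]*b[:,1]-a[:,1]*b[:,0]).sum(),(a*b).sum());c,s=np.cos(th),np.sin(th)
F=a@np.array([[c,s],[-s,c]])+M[:,:2].mean(0);print("yaw",np.degrees(th),F.round(4))
print("side reproj",proj("side",np.c_[F,L[:,2]]).round(0).tolist())
H={}
for n in("top","side"):
    W=cloud(n,np.load(n+"_d.npy")).reshape(-1,3);W=W[np.isfinite(W).all(1)]
    for x,y,z in W:
        k=(int(np.floor(x/.05)),int(np.floor(y/.05)));H[k]=max(H.get(k,-1),z)
print("rows x from .90 down, cols y from .75 to -.35; mm")
print("      ",*[f"{j*50:4d}" for j in range(14,-8,-1)])
for i in range(17,-1,-1): print(f"{i*50:5d}:",*[f"{H[i,j]*1e3:4.0f}" if (i,j) in H else "   ." for j in range(14,-8,-1)])
E
```

```text
t2g 0.0188
yaw -164.03625265128179 [[ 0.5976 -0.0646]
 [ 0.5207 -0.0866]
 [ 0.5341 -0.0172]]
side reproj [[366.0, 331.0], [306.0, 351.0], [317.0, 320.0]]
rows x from .90 down, cols y from .75 to -.35; mm
        700  650  600  550  500  450  400  350  300  250  200  150  100   50    0  -50 -100 -150 -200 -250 -300 -350
  850:    .    .    .    .    4    3  104  105  105  103  105  104  104    4  135  135  135  137  135  135  135  135
  800:    .    .    .    .    4  101  104  105  104  104  104  105  104    4  136  135  135  135  135  135  135  135
  750:    .    .    .    .    4  103  104  105  105  105  104  104  104    5  136  134  135  135  134  168  135  135
  700:    .    .    .    .    4    4    6    5  103  103  104  104   22   21   72   74   64    4  170  172  170    5
  650:    .    .    .    .    3   59   61   58    5    4    5    4   23   22   47   62   63    4  171  171  172    5
  600:    .    .    .    .    4   59   64   59    4    5    5    3    4    4    8   14   49    6    4    5    4    5
  550:    .    .    .    .    4   58   44   55    5    5   32   32    5    5 
[... 626 characters left out ...]
 250: -733  298  311  320  329  208  209  208  208  209  210    5    5    5    5    5    5    5   10   17   15   16
  200:    .    .    .  309  330  208  209  208  208  209  208    5    4    4    6    5    5    6    6    5    5    6
  150:    .    .    .  326  327  207  207  207  207  207  207    6    4    5    4    5    5    5    5    5    5    5
  100:    .    .    . -741  206  207  208  207  206  206  206    4    3  206  217   16   15    4    5    5    5    4
   50:    .    .    .    .    .    .    .    .    3  133  134    3   14   45   87   65   34    0    .    .    .    .
    0:    .    .    .    .    .    .    .    1    2    3    2    2   15   14    .    .    .    .    .    .    .    .
```

```bash
python3 -m pendant '[{"claw":0,"linear":[-3,0,0],"twist":0.1188},{"claw":0,"linear":[-3,0,0],"twist":0.1188},{"claw":0,"linear":[-3,0,0],"twist":0.1188},{"claw":0,"linear":[-3,0,0],"twist":0.1188},{"claw":0,"linear":[-3,0,0],"twist":0.1188},{"claw":0,"linear":[-3,0,0],"twist":0.1188},{"claw":0,"linear":[-3,0,0],"twist":0.1188},{"claw":0,"linear":[-3,0,0],"twist":0.1188},{"claw":0,"linear":[-3,0,0],"twist":0.1188},{"claw":0,"linear":[-3,0,0],"twist":0.1188}]'; python3 - <<'E'
from h import *
from scipy.spatial.transform import Rotation as Ro
o=get_obs(); print(np.round(Ro.from_euler('xyz',o['orientation'],degrees=True).as_matrix(),3),o['joint_pos'].round(1))
E
```

```text
clock: 1.43
tool_pos: [0.2521, 0.6261, 0.2567]
orientation: [69.6, 90.0, 159.3]
force: [-0.0, 0.1, -0.0]
opening: 0.0268
[[-0.    -1.     0.006]
 [ 0.     0.006  1.   ]
 [-1.     0.     0.   ]] [ 84.6  19.6   3.3  -0.  -73.6 -84.9]
```

```bash
python3 -m pendant '[{"claw":0,"linear":[0,-24,-28],"twist":0},{"claw":0,"linear":[0,-24,-28],"twist":0},{"claw":0,"linear":[0,-24,-28],"twist":0},{"claw":0,"linear":[0,-24,-28],"twist":0},{"claw":0,"linear":[0,-24,-28],"twist":0},{"claw":0,"linear":[0,-24,-28],"twist":0},{"claw":0,"linear":[0,-24,-28],"twist":0},{"claw":0,"linear":[0,-24,-28],"twist":0},{"claw":0,"linear":[0,-24,-28],"twist":0},{"claw":0,"linear":[0,-24,-28],"twist":0}]'; python3 -m pendant '[{"claw":0,"linear":[0,-10.5,-39],"twist":0},{"claw":0,"linear":[0,-10.5,-39],"twist":0},{"claw":0,"linear":[0,-10.5,-39],"twist":0},{"claw":0,"linear":[0,-10.5,-39],"twist":0},{"claw":0,"linear":[0,-10.5,-39],"twist":0},{"claw":0,"linear":[0,-10.5,-39],"twist":0},{"claw":0,"linear":[0,-10.5,-39],"twist":0},{"claw":0,"linear":[0,-10.5,-39],"twist":0},{"claw":0,"linear":[0,-10.5,-39],"twist":0},{"claw":0,"linear":[0,-10.5,-39],"twist":0}]'
```

```text
clock: 2.27
tool_pos: [0.493, 0.3446, 0.257]
orientation: [-39.0, 90.0, 51.1]
force: [0.5, 1.4, 1.0]
opening: 0.0003
clock: 3.1
tool_pos: [0.5973, -0.0459, 0.257]
orientation: [-75.7, 90.0, 14.3]
force: [0.4, 0.1, -0.2]
opening: 0.0002
```

```bash
python3 -m pendant '[{"claw":0,"linear":[5,0,-6],"twist":0},{"claw":0,"linear":[20,0,-6],"twist":0},{"claw":0,"linear":[25,0,-6],"twist":0},{"claw":0,"linear":[25,0,-1],"twist":0},{"claw":0,"linear":[25,0,0],"twist":0},{"claw":0,"linear":[25,0,0],"twist":0},{"claw":0,"linear":[25,0,0],"twist":0},{"claw":0,"linear":[20,0,0],"twist":0},{"claw":0,"linear":[12,0,0],"twist":0},{"claw":0,"linear":[5,0,0],"twist":0}]'
python3 - <<'E'
from h import *
o=get_obs();print(o['tool_pos'],o['force'])
for n in("top","side"):
    im,d=snapshot(n); print(n,proj(n,[o['tool_pos'],[.5976,-.0646,.046]]).round(1))
    c,r=proj(n,[.5976,-.0646,.046])[0].astype(int); r0=min(max(r-90,0),300);c0=min(max(c-120,0),400)
    cv2.imwrite(f"pics/{n}1.png",cv2.resize(im[r0:r0+180,c0:c0+240,::-1],None,fx=2.5,fy=2.5,interpolation=cv2.INTER_CUBIC)); print("crop off",c0,r0)
    np.save(n+"_d1.npy",d)
a=cv2.imread("pics/top1.png");b=cv2.imread("pics/side1.png");j=np.hstack([a,b]);cv2.imwrite("pics/both1.png",cv2.resize(j,(800,300)))
E
```

```text
clock: 3.93
tool_pos: [0.5958, -0.063, 0.0673]
orientation: [97.7, 89.8, -172.3]
force: [-0.9, -0.6, 1.1]
opening: 0.0004
[ 0.59584717 -0.06303907  0.06731256] [-0.9447487  -0.61695174  1.07875414]
top [[443.5 208.5]
 [441.4 209.8]]
crop off 321 119
side [[365.5 318.6]
 [366.  331.2]]
crop off 245 241
```

View pics/side1.png

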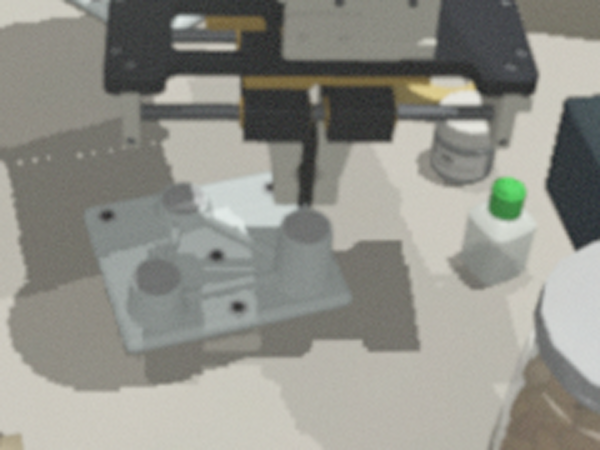

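The side crop shows the closed fingertips, at about (305,205), hovering just above the tall pad's top at (305,225), and the projected target matches. Now a small correction, then a slow descent.

```bash
python3 -m pendant '[{"claw":0,"linear":[2,-1,-1],"twist":0},{"claw":0,"linear":[3,-0.8,-0.6],"twist":0},{"claw":0,"linear":[3,0,0],"twist":0},{"claw":0,"linear":[3,0,0],"twist":0},{"claw":0,"linear":[2,0,0],"twist":0},{"claw":0,"linear":[2,0,0],"twist":0},{"claw":0,"linear":[1,0,0],"twist":0},{"claw":0,"linear":[1,0,0],"twist":0},{"claw":0,"linear":[0,0,0],"twist":0},{"claw":0,"linear":[0,0,0],"twist":0}]'
```

```text
clock: 4.87
tool_pos: [0.599, -0.0645, 0.0526]
orientation: [147.9, 90.0, -122.1]
force: [-0.4, -0.7, 0.4]
opening: 0.0004
```

```bash
python3 -m pendant '[{"claw":0,"linear":[1,1.3,0],"twist":0},{"claw":0,"linear":[1,0,0],"twist":0},{"claw":0,"linear":[1,0,0],"twist":0},{"claw":0,"linear":[1,0,0],"twist":0},{"claw":0,"linear":[0.5,0,0],"twist":0},{"claw":0,"linear":[0.5,0,0],"twist":0},{"claw":0,"linear":[0.5,0,0],"twist":0},{"claw":0,"linear":[0.3,0,0],"twist":0},{"claw":0,"linear":[0,0,0],"twist":0},{"claw":0,"linear":[0,0,0],"twist":0}]'
```

```text
clock: 5.7
tool_pos: [0.5976, -0.0645, 0.0467]
orientation: [68.8, 90.0, 158.7]
force: [0.3, -0.8, 0.1]
opening: 0.0005
```

```bash
python3 -m pendant '[{"claw":0,"linear":[0.3,0,0],"twist":0},{"claw":0,"linear":[0.3,0,0],"twist":0},{"claw":0,"linear":[0.3,0,0],"twist":0},{"claw":0,"linear":[0.3,0,0],"twist":0},{"claw":0,"linear":[0,0,0],"twist":0},{"claw":0,"linear":[0,0,0],"twist":0},{"claw":0,"linear":[0,0,0],"twist":0},{"claw":0,"linear":[0,0,0],"twist":0},{"claw":0,"linear":[0,0,0],"twist":0},{"claw":0,"linear":[0,0,0],"twist":0}]'
```

```text
clock: 6.53
tool_pos: [0.5977, -0.0645, 0.0463]
orientation: [-101.0, 90.0, -11.0]
force: [-2.7, 1.3, 7.2]
opening: 0.0001
```

```bash
python3 -m pendant '[{"claw":0,"linear":[0,0,0],"twist":0},{"claw":0,"linear":[0,0,0],"twist":0},{"claw":0,"linear":[0,0,0],"twist":0},{"claw":0,"linear":[0,0,0],"twist":0},{"claw":0,"linear":[-1,0,0],"twist":0},{"claw":0,"linear":[-3,0,0],"twist":0},{"claw":0,"linear":[-6,0,0],"twist":0},{"claw":0,"linear":[-6,0,0],"twist":0},{"claw":0,"linear":[-3,0,0],"twist":0},{"claw":0,"linear":[0,0,0],"twist":0}]'; python3 -m pendant '[{"claw":0,"linear":[0,7,-2],"twist":0},{"claw":0,"linear":[0,14,-4],"twist":0},{"claw":0,"linear":[0,14,-4],"twist":0},{"claw":0,"linear":[0,14,-4],"twist":0},{"claw":0,"linear":[0,14,-4],"twist":0},{"claw":0,"linear":[0,9,-3],"twist":0},{"claw":0,"linear":[5,5,-1],"twist":0},{"claw":0,"linear":[8,0,0],"twist":0},{"claw":0,"linear":[5,0,0],"twist":0},{"claw":0,"linear":[2,0,0],"twist":0}]'
python3 - <<'E'
from h import *
im,d=snapshot("side"); o=get_obs();print(o['tool_pos'],o['force'])
cv2.imwrite("pics/side2.png",cv2.resize(im[241:421,205:445,::-1],None,fx=2.5,fy=2.5,interpolation=cv2.INTER_CUBIC))
a=np.load("side_d.npy");r=proj("side",[[.5976,-.0646,.046],[.5341,-.0172,.019]]).round().astype(int);print(r,[(a[y,x],d[y,x]) for x,y in r])
E
```

```text
clock: 7.37
tool_pos: [0.5984, -0.0644, 0.0658]
orientation: [-83.5, 89.9, 6.5]
force: [-0.0, -0.0, -0.3]
opening: 0.0002
clock: 8.2
tool_pos: [0.5206, -0.0864, 0.0432]
orientation: [99.7, 89.9, -170.3]
force: [-0.2, -0.4, -0.3]
opening: 0.0005
[ 0.52057298 -0.0863958   0.04316424] [ 1.35412029  0.27194051 -0.36867657]
[[366 331]
 [317 320]] [(np.float32(0.0), np.float32(0.6977396)), (np.float32(0.7528939), np.float32(0.6047317))]
```

View pics/side2.png

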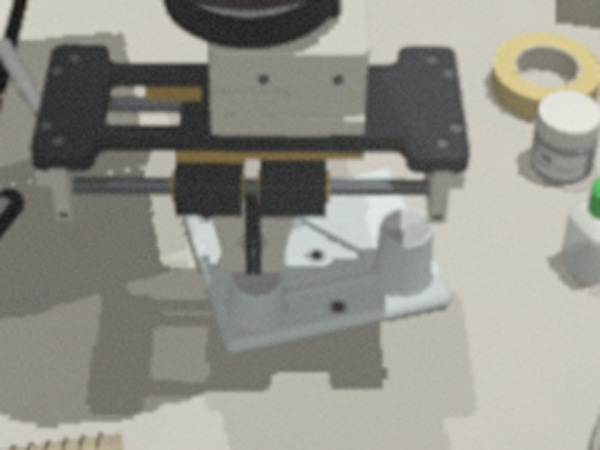

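The crop shows the tall pad still at its original pixel (~368,331), so the casting hasn't moved. The fingertips are centred over the middle pad (crop 254,280).

```bash
python3 -m pendant '[{"claw":0,"linear":[1,0,0],"twist":0},{"claw":0,"linear":[2,0,0],"twist":0},{"claw":0,"linear":[2,0,0],"twist":0},{"claw":0,"linear":[2,0,0],"twist":0},{"claw":0,"linear":[1,0,0],"twist":0},{"claw":0,"linear":[1,0,0],"twist":0},{"claw":0,"linear":[0.5,0,0],"twist":0},{"claw":0,"linear":[0.5,0,0],"twist":0},{"claw":0,"linear":[0,0,0],"twist":0},{"claw":0,"linear":[0,0,0],"twist":0}]'
```

```text
clock: 9.08
tool_pos: [0.5207, -0.0864, 0.0346]
orientation: [-85.6, 90.0, 4.5]
force: [-0.0, 0.2, 0.5]
opening: 0.0006
```

```bash
python3 -m pendant '[{"claw":0,"linear":[0.5,0,0],"twist":0},{"claw":0,"linear":[0.5,0,0],"twist":0},{"claw":0,"linear":[0.5,0,0],"twist":0},{"claw":0,"linear":[0.3,0,0],"twist":0},{"claw":0,"linear":[0.3,0,0],"twist":0},{"claw":0,"linear":[0.3,0,0],"twist":0},{"claw":0,"linear":[0.3,0,0],"twist":0},{"claw":0,"linear":[0.3,0,0],"twist":0},{"claw":0,"linear":[0,0,0],"twist":0},{"claw":0,"linear":[0,0,0],"twist":0}]'
```

```text
clock: 9.92
tool_pos: [0.5206, -0.0865, 0.0323]
orientation: [-124.2, 90.0, -34.1]
force: [-2.7, 0.7, 9.8]
opening: 0.0003
```

```bash
python3 -m pendant '[{"claw":0,"linear":[0,0,0],"twist":0},{"claw":0,"linear":[0,0,0],"twist":0},{"claw":0,"linear":[0,0,0],"twist":0},{"claw":0,"linear":[0,0,0],"twist":0},{"claw":0,"linear":[0,0,0],"twist":0},{"claw":0,"linear":[-1,0,0],"twist":0},{"claw":0,"linear":[-3,0,0],"twist":0},{"claw":0,"linear":[-6,0,0],"twist":0},{"claw":0,"linear":[-6,0,0],"twist":0},{"claw":0,"linear":[-2,0,0],"twist":0}]'; python3 -m pendant '[{"claw":0,"linear":[0,-1.5,7],"twist":0},{"claw":0,"linear":[0,-2.5,13],"twist":0},{"claw":0,"linear":[0,-2.5,13],"twist":0},{"claw":0,"linear":[0,-2.5,13],"twist":0},{"claw":0,"linear":[0,-2.5,13],"twist":0},{"claw":0,"linear":[0,-2,7],"twist":0},{"claw":0,"linear":[5,0,3],"twist":0},{"claw":0,"linear":[8,0,0],"twist":0},{"claw":0,"linear":[5,0,0],"twist":0},{"claw":0,"linear":[2,0,0],"twist":0}]'
python3 - <<'E'
from h import *
im,d=snapshot("side"); o=get_obs();print(o['tool_pos'],o['force'])
cv2.imwrite("pics/side3.png",cv2.resize(im[241:421,205:445,::-1],None,fx=2.5,fy=2.5,interpolation=cv2.INTER_CUBIC))
E
```

```text
clock: 10.75
tool_pos: [0.5213, -0.0864, 0.0508]
orientation: [-85.8, 89.9, 4.3]
force: [-0.0, -0.1, -0.4]
opening: 0.0002
clock: 11.58
tool_pos: [0.533, -0.018, 0.028]
orientation: [104.0, 89.9, -166.1]
force: [1.0, -0.1, 0.2]
opening: 0.0007
[ 0.53310644 -0.01812384  0.02813519] [-0.1481249   0.44376102 -0.01777682]
```

View pics/side3.png

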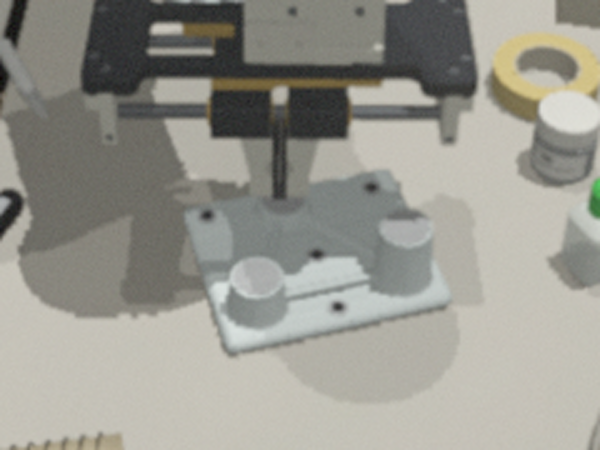

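The crop shows the casting still in place and the fingertips over the short pad (280,200).

```bash
python3 -m pendant '[{"claw":0,"linear":[1,0,0],"twist":0},{"claw":0,"linear":[2,0,0],"twist":0},{"claw":0,"linear":[2,0,0],"twist":0},{"claw":0,"linear":[1,0,0],"twist":0},{"claw":0,"linear":[1,0,0],"twist":0},{"claw":0,"linear":[0.5,0,0],"twist":0},{"claw":0,"linear":[0.5,0,0],"twist":0},{"claw":0,"linear":[0.5,0,0],"twist":0},{"claw":0,"linear":[0,0,0],"twist":0},{"claw":0,"linear":[0,0,0],"twist":0}]'
```

```text
clock: 12.47
tool_pos: [0.5341, -0.0175, 0.0211]
orientation: [152.2, 90.0, -117.8]
force: [0.4, -0.2, 0.5]
opening: 0.0006
```

```bash
python3 -m pendant '[{"claw":0,"linear":[0.5,0,0],"twist":0},{"claw":0,"linear":[0.4,0,0],"twist":0},{"claw":0,"linear":[0.4,0,0],"twist":0},{"claw":0,"linear":[0.4,0,0],"twist":0},{"claw":0,"linear":[0.3,0,0],"twist":0},{"claw":0,"linear":[0.3,0,0],"twist":0},{"claw":0,"linear":[0.3,0,0],"twist":0},{"claw":0,"linear":[0,0,0],"twist":0},{"claw":0,"linear":[0,0,0],"twist":0},{"claw":0,"linear":[0,0,0],"twist":0}]'
```

```text
clock: 13.3
tool_pos: [0.5341, -0.0175, 0.0193]
orientation: [-106.2, 90.0, -16.2]
force: [-3.4, 0.5, 9.4]
opening: 0.0004
```

```bash
python3 -m pendant '[{"claw":0,"linear":[0,0,0],"twist":0},{"claw":0,"linear":[0,0,0],"twist":0},{"claw":0,"linear":[0,0,0],"twist":0},{"claw":0,"linear":[0,0,0],"twist":0},{"claw":0,"linear":[0,0,0],"twist":0},{"claw":0,"linear":[-1,0,0],"twist":0},{"claw":0,"linear":[-3,0,0],"twist":0},{"claw":0,"linear":[-10,0,0],"twist":0},{"claw":0,"linear":[-20,0,0],"twist":0},{"claw":0,"linear":[-25,0,0],"twist":0}]'; python3 -m pendant '[{"claw":0,"linear":[-30,0,0],"twist":0},{"claw":0,"linear":[-30,0,0],"twist":0},{"claw":0,"linear":[-30,0,0],"twist":0},{"claw":0,"linear":[-25,0,0],"twist":0},{"claw":0,"linear":[-15,0,0],"twist":0},{"claw":0,"linear":[-5,0,0],"twist":0},{"claw":0,"linear":[0,0,0],"twist":0},{"claw":0,"linear":[0,0,0],"twist":0},{"claw":0,"linear":[0,0,0],"twist":0},{"claw":0,"linear":[0,0,0],"twist":0}]'
python3 - <<'E'
from h import *
im,d=snapshot("side");cv2.imwrite("pics/side4.png",im[...,::-1]);o=get_obs();print(o['clock'],o['tool_pos'],o['force'])
a=cv2.cvtColor(cv2.imread("pics/side0.png"),cv2.COLOR_BGR2GRAY).astype(np.float32);b=cv2.cvtColor(im,cv2.COLOR_RGB2GRAY).astype(np.float32)
s=np.s_[300:385,265:395];print("shift px",cv2.phaseCorrelate(cv2.Laplacian(a[s],-1,ksize=5),cv2.Laplacian(b[s],-1,ksize=5)))
E
```

```text
clock: 14.13
tool_pos: [0.533, -0.0178, 0.0773]
orientation: [106.2, 89.8, -163.8]
force: [0.6, 1.1, -0.2]
opening: 0.0004
clock: 14.97
tool_pos: [0.5334, -0.0176, 0.2111]
orientation: [103.6, 89.9, -166.4]
force: [0.3, -0.3, -0.1]
opening: 0.0004
15.0167 [ 0.53355628 -0.01762754  0.2112466 ] [ 0.21425252 -0.15597624  0.24309079]
shift px ((0.36749634422541533, -0.053467400871866744), 0.6330983172130192)
```

View pics/side4.png

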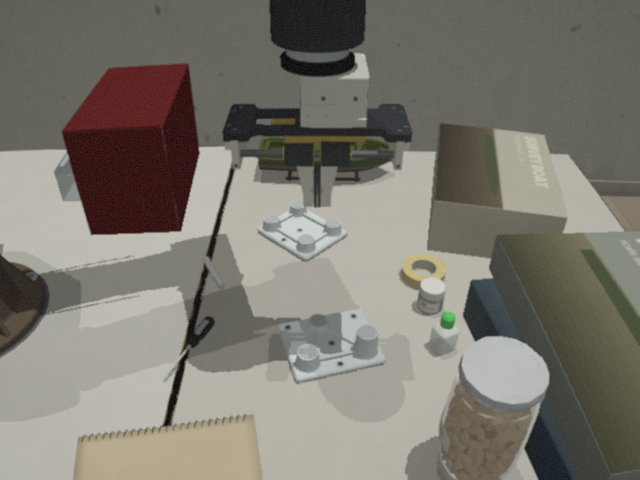

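The hand is clear at z = 0.21. The casting at (331,345), the spare at (302,231) and everything else sit where they were at the start.

```bash
python3 -c "from plant import *; print(close_job())"
```

```text
the job is handed in; nothing more can be done
None
```

I touched off the three-pad casting in the order asked, with the fingers closed and pointing down, then lifted the hand to z = 0.21 m and handed the job in at about 15 s. The hand-in gives no verdict.

| Pad | TCP at contact (x, y, z in m) | Vertical force |
|---|---|---|
| Tallest | 0.598, -0.0645, 0.0463 | about 7 N |
| Middle | 0.521, -0.0865, 0.0323 | about 10 N |
| Shortest | 0.534, -0.0175, 0.0193 | about 9 N |

- **Position:** each touch was within about 0.3 mm of the pad centre I worked out from the top camera. The camera calibration is only good to about 2 mm, so the true error could be that much.
- **Rest time:** each contact was held for at least half a second. This is judged from the still rows after contact, because I did not read the force at every row.
- **Casting not shifted:** comparing the side pictures from before and after gave 0.37 px, roughly 0.4 mm. I put that down to noise and changed shadows. Sideways force stayed around 3 N during each touch.
- **Rest of the scene:** the spare casting and the other loose things look unmoved in the last picture. The force reads about zero with the hand clear. No check failed.

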